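# Put the puncture repair kit back into its foam

## Task

Put the repair kit back into its foam: lay the green tyre lever, the steel grater and the yellow chalk crayon, and stand the black patch dispenser upright, each fully home in the pocket cut for it. The grater is lying across the lever, so lift it away before you move the lever. Leave the mug and the red tin where they stand.

Things in the scene. Friction and masses are not known exactly. Their poses are not given: they have to be found in the camera images.
- lever_mid (a point): Green plastic tyre lever, 128 x 20 x 12 mm, lying flat; a thin spoon at one end, a spoke hook at the other. At the start the grater lies across its middle; both ends stick out. This point is its centre, 6 mm above its underside; x runs along it, z up. The middle 84 mm is a plain bar 20 mm wide. 45 g.
- grater_mid (a point): Stainless steel grater: flat box 84 x 44 x 16 mm, rows of dark-holed teeth on top, thin wire loop sticking out 24 mm at one short end (108 mm overall). Starts lying flat across the lever, underside 12 mm above the board. Point: middle of its overall length, 8 mm above its underside; x along it away from the loop (box from 30 mm behind the point to 54 mm ahead), z up. 70 g.
- crayon_mid (a point): Yellow square chalk crayon, 65 x 14 x 14 mm, lying on the board. This point is its centre, 7 mm above its underside; x runs along it, z up. 20 g.
- dispenser_mid (a point): Black plastic push dispenser of patches standing upright: a box 48 x 30 mm and 40 mm high with a dark grey push key on top (46 mm high in all; the key is fixed here). This point is on its middle axis, 23 mm above its underside; x runs along the 48 mm side, z up. 70 g.
- lever_pocket (a point): Black foam module, fixed, 84 mm wide, 12 mm thick, with a blue-floored pocket 7 mm deep. This one, 170 mm long, has the lever's pocket: the longest and slimmest, 144 x 32 mm; the lever fits either way round. Point: centre of the pocket floor, 5 mm above the board; x along the pocket, z up. A black-floored finger channel 40 mm wide, as deep as the pocket, crosses the module's middle.
- grater_pocket (a point): Black foam module, fixed, 84 mm wide, 12 mm thick, with a blue-floored pocket 7 mm deep. This one, 170 mm long, has the grater's pocket: the broadest, 124 x 56 mm; the grater fits either way round. Point: centre of the pocket floor, 5 mm above the board; x along the pocket, z up. A black-floored finger channel 40 mm wide, as deep as the pocket, crosses the module's middle.
- crayon_pocket (a point): Black foam module, fixed, 84 mm wide, 12 mm thick, with a blue-floored pocket 7 mm deep. This one, 112 mm long, has the crayon's pocket: short and slim, 81 x 28 mm; the crayon fits either way round. Point: centre of the pocket floor, 5 mm above the board; x along the pocket, z up. A black-floored finger channel 40 mm wide, as deep as the pocket, crosses the module's middle.
- dispenser_pocket (a point): Black foam module, fixed, 84 mm wide, 12 mm thick, with a blue-floored pocket 7 mm deep. This one, 112 mm long, has the dispenser's pocket: a short rectangle 60 x 42 mm with no finger channel; the dispenser fits either way round. Point: centre of the pocket floor, 5 mm above the board; x along the pocket, z up. 
- mug: Bystander: blue ceramic mug, 82 mm across, 92 mm high, with a handle. Origin at the centre of its underside, z up.
- tin: Bystander: small closed tin of rubber solution with a red label, 54 mm across, 55 mm high. Origin at the centre of its underside, z up.
There are look-alikes about, which are no part of the job. Of the things that look like the part that bears dispenser_mid, the smaller one is meant. Leave any white look-alike of the part that bears grater_pocket alone.

How it is judged:
By the outcome, as a careful person would: the job done as asked, in the order asked, and still so for the second after the job is handed in, with the robot touching nothing.
It also fails if it takes over 139 s, if anything falls off the work surface, if the arm or the gripper's body presses on something with over 40 N, if the wrist force passes 120 N, or if a joint passes its speed limit or range.

## Robot

A 6-joint arm with a two-finger parallel gripper is mounted at the origin on the work surface. World frame = base frame: x ahead of the robot, y to its left, z up, the work surface at z = 0. Lengths are in mm, angles in rad, forces in N, time in s.
With the tool pointing down it reaches from about 400 to 925 mm from the base axis. Payload 12.5 kg.
Tool frame: the origin (TCP) lies on the centre line of the jaws, within the pads' length; the fingertips stand 8 mm ahead of it and the grasp point (between the pads) lies 11 mm behind it; z points along the fingers, x is the direction in which the jaws open and shut, and the axes are right-handed (so a half turn about z gives the same grasp; the last joint's range is limited). The gripper opens to 95 mm and grips with 3 to 60 N. Pads are 20 mm wide; open, the fingers measure 119 mm over their backs; the gripper's body (75 mm by 180 mm) begins 59 mm behind the grasp point.
Start: joints at [1.17, 0.491, 1.559, -0, 1.092, -0.106], TCP at [181.575, 598.06, 222.661] pointing down, gripper open.
Joint ranges: [-3.1, 3.1], [-0.84, 2.19], [0.05, 2.79], [-1.13, 4.28], [0.06, 2.93], [-2.69, 2.69]. Speed limits (rad/s): [2.22, 2.22, 2.79, 3.14, 3.14, 3.14].

## Interface

Orientations are given as [roll, pitch, yaw] about the fixed x, y, z axes, in that order (R = Rz(yaw) Ry(pitch) Rx(roll)).
In Python, from cell import env gives the robot as it stands. The module is installed in compiled form; this text tells all that it offers.
- The arm moves only by the tool send_rows, never from a script. Its argument "moves" is a list that holds one entry, the list of rows, each a list of 6 numbers: the shift along the tool's x, y, z as a fraction of full scale, then the turn, a rotation vector about the tool's x, y, z as a fraction of full scale. A call has 1 to 12 rows; each row is the pose to reach, as a shift and turn from the pose commanded when the call began, along the tool's axes at that moment; what a row does not reach only later rows make up. Full scale, the value 1, is 0.3 m for a shift and 90 degrees for a turn. A row lasts 1/12 s, in which the tool goes at most 41.7 mm and 7.16 degrees, less where a joint would pass 70% of its speed; a pose out of reach is approached as far as the arm can. A call with a number of a shift or a turn outside -1 to 1 is refused whole. A call with a gripper value outside its range is refused whole. "grip" is the gripper's target within -1 to 1 (shut at 1, half-way at 0, fully open at -1), set as the call begins (left out, the last holds). The fingers move at their own pace and stop on an object; the grip force is fixed at half the most. Time passes only in rows, so rows that repeat a pose let the fingers close. It gives the time, the measured TCP pose, the force and the opening at its end, in the units of the state.
- env.state(): the state, without advancing time (a new reading comes with each control period).
- env.read_camera(name): name is "scene" or "top" or "wrist"; returns a dict with "image" (480x640x3 uint8, red, green, blue), "mtx" (3x3 intrinsics, pixels), "T" (4x4, takes a point from camera to world coordinates); the wrist camera has in their place "mount" (4x4, takes a point from camera to tool coordinates, whose origin is the TCP and whose axes are the tool frame's). Camera axes: x right, y up, looking along -z (the intrinsics and any distortion apply to the point x, -y, -z); pixel columns grow to the right and rows downward; lengths in mm; the calibration is good to about 2 mm. The wrist camera is an equidistant fisheye: a pixel r from the principal point sees the ray r / f radians off the axis. A picture is of the moment at which its call begins: read the wrist's pose just before it. There is no depth.
- env.job_done(): hands the job in, once; it reports no verdict.
Trained networks look in the newest picture that a camera, given by its name, has taken for a name from the list of things; names that differ only in an ending like _2 or _b are one class to them, and where a whole thing is asked for, a point or a joint stands for the part that bears it (a point fixed in the world has none). Each returns a list of dicts, best first, with "confidence" (0 to 1); they miss things now and then, are a little off and sometimes report something else, mostly with a low value. They report only what shows in the picture. A call takes as long as a camera call. They do not tell look-alikes from the thing itself.
- env.look_for(camera, thing): "xy" ([column, row] in pixels, amid what is visible of it).
- env.outline_of(camera, thing): "region" (480x640 bool, what is visible of it) and "xy" ([column, row] in pixels, amid what is visible of it).
The state is a dict: "t": time; "joints": joint angles; "qvel": joint speeds; "tau": joint torques, N m; "eef_pos": TCP position; "tcp_rot": TCP orientation; "ft_force": force on the tool from outside, world axes, zero at the start; "moment": the same for the moment, N m; "opening": opening from 0.0 (shut) to 1.0 (fully open).
Only numpy, scipy, OpenCV 4.12 (cv2) and the standard library are available. Lean on these libraries where they do the work, as an engineer would, in place of code of your own. Each camera call takes 0.05 s, during which the arm holds its last target. There are 200 camera calls.

## Working session

There is one attempt and no reset: what is moved stays moved. The work goes in short steps, Python scripts to look and compute and a tool call to move; the robot and the scene stay as the last step left them, time stands still between calls to the robot, and variables do not carry over. Pictures are saved under pics/ and viewed, about 12 in all and at most 16, crops included, and the job is handed in when it is done.

Besides the shell and the picture viewer there is one more tool, called after "Emit:" by a JSON object that holds its "api" and its "payload", one argument or row to a line. send_rows: Moves the arm, as the interface text tells. Its arguments: {"type":"object","properties":{"moves":{"type":"array","items":{"type":"array","items":{"type":"array","items":{"type":"number"}}}},"grip":{"type":"number"}},"required":["moves"]}

```bash
mkdir -p pics
cat > h.py <<'E'
import numpy as np, cv2
from cell import env
from scipy.spatial.transform import Rotation as R
def proj(cam,P):
    P=np.atleast_2d(P); T=cam["T"]; c=(np.linalg.inv(T)@np.c_[P,np.ones(len(P))].T)[:3]
    K=cam["mtx"]; return np.c_[K[0,0]*c[0]/-c[2]+K[0,2], K[1,1]*-c[1]/-c[2]+K[1,2]]
def ray(cam,uv):
    K=cam["mtx"]; uv=np.atleast_2d(uv)
    return cam["T"][:3,3], (cam["T"][:3,:3]@np.c_[(uv[:,0]-K[0,2])/K[0,0],-(uv[:,1]-K[1,2])/K[1,1],-np.ones(len(uv))].T).T
def toz(cam,uv,z):
    o,d=ray(cam,uv); s=(z-o[2])/d[:,2]; return o+s[:,None]*d
def wray(cam,st,uv):
    K=cam["mtx"]; uv=np.atleast_2d(uv).astype(float)
    a=(uv[:,0]-K[0,2])/K[0,0]; b=(uv[:,1]-K[1,2])/K[1,1]; th=np.hypot(a,b)+1e-12
    dc=np.c_[np.sin(th)*a/th,-np.sin(th)*b/th,-np.cos(th)]
    M=np.eye(4); M[:3,:3]=R.from_euler('xyz',st["tcp_rot"]).as_matrix(); M[:3,3]=st["eef_pos"]
    T=M@cam["mount"]; return T[:3,3],(T[:3,:3]@dc.T).T
def wtoz(cam,st,uv,z):
    o,d=wray(cam,st,uv); s=(z-o[2])/d[:,2]; return o+s[:,None]*d
def save(n,im): cv2.imwrite("pics/"+n,cv2.cvtColor(im,cv2.COLOR_RGB2BGR))
TH=["lever_mid","grater_mid","crayon_mid","dispenser_mid","lever_pocket","grater_pocket","crayon_pocket","dispenser_pocket","mug","tin"]
E
python3 - <<'E'
from h import *
st=env.state(); print(st)
for c in ["top","scene"]:
    cam=env.read_camera(c); save(c+"0.png",cam["image"]); print(c,cam["mtx"].tolist(),cam["T"].round(3).tolist(),[k for k in cam])
    for t in TH:
        for r in env.look_for(c,t)[:4]:
            print(t,np.round(r["xy"]),round(r["confidence"],2),toz(cam,[r["xy"]],10)[0].round())
w=env.read_camera("wrist"); save("w0.png",w["image"]); print(w["mtx"].tolist(),w["mount"].round(3).tolist())
E
```

```text
{'t': 0.0, 'joints': array([ 1.17037345e+00,  4.91612271e-01,  1.55947322e+00,  1.30404275e-05,
        1.09171506e+00, -1.05587791e-01]), 'qvel': array([-0.00043682, -0.00077908,  0.00015741, -0.00160227,  0.00015298,
       -0.00059276]), 'tau': array([-2.28753051e-03, -6.12633276e+01, -2.58190745e+01,  6.91461540e-02,
        4.81966313e-02, -6.03358490e-05]), 'eef_pos': array([181.48415978, 597.8103344 , 222.02081803]), 'tcp_rot': array([-3.14145385e+00,  1.19995311e-03,  1.27595531e+00]), 'ft_force': array([-0.32811447, -0.19760699, -0.32704835]), 'moment': array([ 0.03695667, -0.02619082, -0.00916319]), 'opening': 0.998715682874265}
top [[604.9374166769427, 0.0, 314.68566593694993], [0.0, 604.9374166769427, 233.82988550268072], [0.0, 0.0, 1.0]] [[-0.01, 0.988, -0.154, 339.963], [-1.0, -0.01, 0.006, 1.852], [0.005, 0.154, 0.988, 1350.489], [0.0, 0.0, 0.0, 1.0]] ['image', 'mtx', 'T']
lever_mid [175. 272.] 0.57 [466. 305.  10.]
grater_mid [194. 281.] 0.7 [446. 262.  10.]
crayon_mid [301. 286.] 0.52 [432.  25.  10.]
dispenser_mid [432. 272.] 0.84 [ 460. -267.   10.]
dispenser_mid [
[... 848 characters left out ...]
10.]
dispenser_mid [415. 299.] 0.32 [435. 254.  10.]
lever_pocket [271. 287.] 0.82 [663.  72.  10.]
lever_pocket [504. 370.] 0.57 [428. 464.  10.]
lever_pocket [279. 193.] 0.38 [ 462. -281.   10.]
grater_pocket [318. 331.] 0.68 [645. 226.  10.]
grater_pocket [379. 429.] 0.62 [671. 439.  10.]
crayon_pocket [229. 223.] 0.85 [ 642. -206.   10.]
dispenser_pocket [236. 251.] 0.67 [675. -83.  10.]
mug [503. 369.] 0.58 [427. 460.  10.]
tin [258. 162.] 0.74 [ 425. -499.   10.]
[[371.64829954431775, 0.0, 315.5976074379221], [0.0, 371.64829954431775, 237.02649879022619], [0.0, 0.0, 1.0]] [[1.0, -0.001, 0.0, 0.741], [-0.001, -0.964, -0.267, -75.513], [0.0, 0.267, -0.964, -162.77], [0.0, 0.0, 0.0, 1.0]]
```

Run:
```python
import cv2
a=cv2.imread("pics/top0.png")[130:340,60:560]; cv2.imwrite("pics/top0c.png",cv2.resize(a,(800,336),interpolation=cv2.INTER_CUBIC))
```

```text
(no output)
```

View pics/top0c.png

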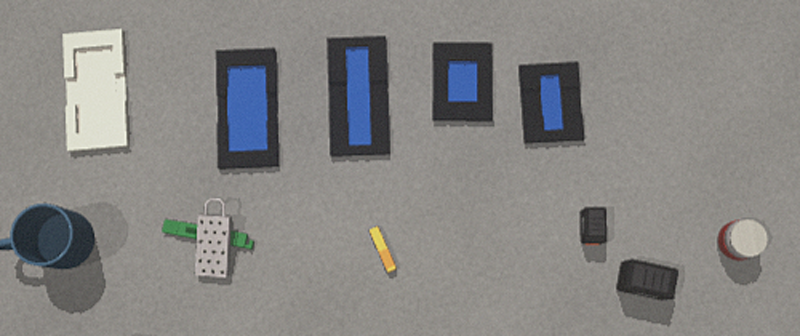

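View pics/scene0.png

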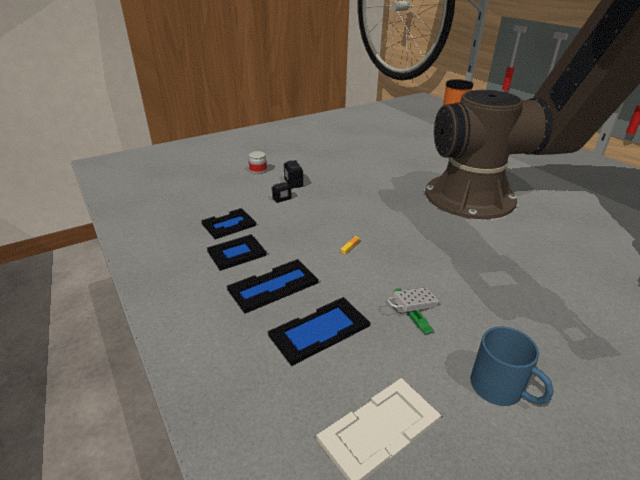

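The top view shows four black modules with blue pockets in a row (full-image pixels: grater about 214,197, lever 283,190, dispenser 349,181, crayon 404,192). The white module look-alike is at (119,184). The grater lies over the lever at (193,280), the crayon is at (299,286), and the tin is at (524,280).

- **Dispenser candidates:** small at (432,272), large at (462,306). I choose the small one.
- **Grater pocket candidates:** black with blue floor at (214,197), white at (119,184). I choose the black one.

```bash
cat >> h.py <<'E'
def rect(pts):
    "minAreaRect of world xy points -> centre, long, short, yaw of long side"
    (c,(w,h),a)=cv2.minAreaRect(np.float32(pts[:,:2])); a=np.radians(a)
    if w<h: w,h,a=h,w,a+np.pi/2
    return np.round(c,1),round(w,1),round(h,1),round((a+np.pi/2)%np.pi-np.pi/2,3)
def cmask(im,name):
    h=cv2.cvtColor(im,cv2.COLOR_RGB2HSV).astype(int); H,S,V=h[...,0],h[...,1],h[...,2]
    m={"blue":(H>102)&(H<125)&(S>140)&(V>110),"yellow":(H>8)&(H<32)&(S>110)&(V>120),"green":(H>45)&(H<85)&(S>90)&(V>50),
       "dark":(V<70)}[name]
    return cv2.morphologyEx(m.astype(np.uint8),cv2.MORPH_OPEN,np.ones((2,2),np.uint8))
def blobs(m,minA):
    n,l,s,c=cv2.connectedComponentsWithStats(m.astype(np.uint8)); 
    return [np.argwhere(l==i)[:,::-1].astype(float) for i in range(1,n) if s[i,4]>=minA]
E
python3 - <<'E'
from h import *
cam=env.read_camera("top"); im=cam["image"]
for n,z,A in [("blue",5,150),("yellow",14,60),("green",12,20),("dark",30,100)]:
    for b in blobs(cmask(im,n),A): print(n,len(b),b.mean(0).round(),*rect(toz(cam,b,z)))
r=env.outline_of("top","grater_mid")
for q in r[:1]: print(q["confidence"],rect(toz(cam,np.argwhere(q["region"])[:,::-1],28)))
E
```

```text
blue 812 [285. 191.] [649.8  61.1] 140.6 31.1 0.025
blue 421 [349. 182.] [670.1 -87.5] 54.1 38.9 -0.017
blue 1241 [215. 199.] [634.6 218.7] 121.4 54.5 0.018
blue 384 [405. 195.] [ 637.6 -213.1] 75.8 27.1 0.047
yellow 184 [300. 286.] [431.7  27.6] 64.3 13.9 0.412
green 174 [173. 274.] [462.8 307.4] 47.2 18.5 1.396
green 86 [211. 281.] [446.7 221.5] 27.0 19.9 1.561
dark 1785 [285. 191.] [644.7  59.4] 168.0 81.9 0.027
dark 1294 [350. 182.] [663.3 -87.1] 110.5 81.0 -0.015
dark 1391 [215. 199.] [628.6 214.1] 167.9 83.7 0.034
dark 1346 [405. 195.] [ 632.6 -209.6] 110.8 83.2 0.045
dark 549 [ 80. 276.] [458.1 503.2] 74.4 53.4 -0.226
dark 195 [431. 272.] [ 460.2 -261.5] 47.0 32.9 -0.038
dark 464 [109. 283.] [441.3 444.6] 77.9 46.8 -0.319
dark 522 [465. 306.] [ 385.6 -332.1] 77.8 45.0 1.353
dark 253 [  4. 433.] [122.8 644.5] 68.9 25.1 0.069
dark 2029 [323. 466.] [ 65.2 -22. ] 197.5 69.8 1.559
0.63 (array([444.6, 260.3]), 91.8, 48.1, np.float64(0.018))
```

```bash
cat >> h.py <<'E'
def go(x,y,z,yaw,st=None):
    "print row to reach (x,y,z,yaw), tool level, from the present measured pose"
    st=st or env.state(); r0=R.from_euler('xyz',st["tcp_rot"])
    d=r0.inv().apply(np.array([x,y,z])-st["eef_pos"])
    w=(r0.inv()*R.from_euler('xyz',[np.pi,0,yaw])).as_rotvec()
    print("row",np.r_[d/300,w/(np.pi/2)].round(4).tolist(),"n>=",int(np.ceil(max(np.linalg.norm(d)/41.7,np.degrees(np.linalg.norm(w))/7.16)))+1)
    return d,w
E
python3 -c "
from h import *
go(420,280,200,1.589)"
```

```text
row [-0.7836, 1.0685, 0.0755, 0.0, -0.0001, -0.1993] n>= 11
```

Emit:
{"api": "send_rows", "payload": {
  "moves": [
    [[-0.78,1.0,0.075,0,0,-0.2],[-0.78,1.0,0.075,0,0,-0.2],[-0.78,1.0,0.075,0,0,-0.2],[-0.78,1.0,0.075,0,0,-0.2],[-0.78,1.0,0.075,0,0,-0.2],[-0.78,1.0,0.075,0,0,-0.2],[-0.78,1.0,0.075,0,0,-0.2],[-0.78,1.0,0.075,0,0,-0.2],[-0.78,1.0,0.075,0,0,-0.2],[-0.78,1.0,0.075,0,0,-0.2],[-0.78,1.0,0.075,0,0,-0.2],[-0.78,1.0,0.075,0,0,-0.2]]
  ]
}}

```text
t: 2.25
eef_pos: [400.7, 287.1, 200.2]
tcp_rot: [3.142, -0.0, 1.589]
ft_force: [-0.4, 0.9, -0.1]
opening: 0.999
```

```bash
cat >> h.py <<'E'
def wshot(name=None):
    st=env.state(); w=env.read_camera("wrist")
    if name: save(name,w["image"])
    return st,w
def wproj(cam,st,P):
    P=np.atleast_2d(P); M=np.eye(4); M[:3,:3]=R.from_euler('xyz',st["tcp_rot"]).as_matrix(); M[:3,3]=st["eef_pos"]
    c=(np.linalg.inv(M@cam["mount"])@np.c_[P,np.ones(len(P))].T)[:3]
    rr=np.hypot(c[0],c[1]); th=np.arctan2(rr,-c[2]); K=cam["mtx"]
    return np.c_[K[0,0]*th*c[0]/rr+K[0,2],K[1,1]*th*-c[1]/rr+K[1,2]]
E
python3 - <<'E'
from h import *
st,w=wshot("w1.png"); print(st["eef_pos"],st["tcp_rot"])
for q in env.outline_of("wrist","grater_mid")[:2]:
    p=np.argwhere(q["region"])[:,::-1]; print(q["confidence"],q["xy"],rect(wtoz(w,st,p,28)))
for b in blobs(cmask(w["image"],"blue"),300): print("blue",b.mean(0).round(),*rect(wtoz(w,st,b,5)))
for b in blobs(cmask(w["image"],"green"),100): print("green",b.mean(0).round(),*rect(wtoz(w,st,b,12)))
for b in blobs(cmask(w["image"],"yellow"),100): print("y",b.mean(0).round(),*rect(wtoz(w,st,b,14)))
E
```

```text
[400.65277937 287.06729167 200.23968212] [ 3.14158666e+00 -3.25897048e-04  1.58869587e+00]
0.7 [286.3, 259.9] (array([452.6, 262.4]), 114.5, 44.9, np.float64(-0.101))
blue [257. 380.] [604.9 221.8] 57.4 50.0 -1.535
green [255. 260.] [448.1 226.2] 27.1 20.9 1.388
green [336. 277.] [465.  310.9] 50.9 21.0 1.379
y [ 91. 243.] [433.6  36.4] 64.4 22.5 0.401
y [123. 341.] [555.4  58.7] 65.3 10.9 -0.154
y [510. 341.] [547.2 525.9] 65.6 11.2 0.194
```

View pics/w1.png

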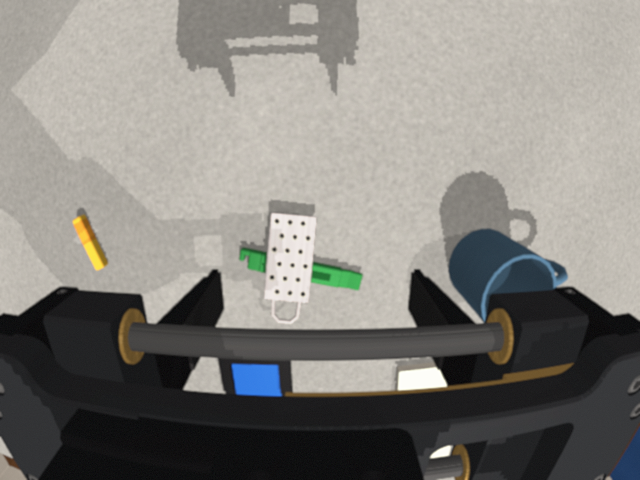

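The wrist view shows the grater box with corners near (272,213), (316,216), (309,302) and (264,299), and its loop at (287,315). The lever runs underneath from (245,255) to (360,283), with the hook on the left.

Run:
```python
from h import *
st,w=wshot()
c=wtoz(w,st,[[272,213],[316,216],[309,302],[264,299]],28); print(c.round(1))
print("box c",c.mean(0).round(1),"len",np.linalg.norm(c[0]-c[3]),np.linalg.norm(c[1]-c[2]),"wid",np.linalg.norm(c[0]-c[1]),np.linalg.norm(c[2]-c[3]))
u=(c[3]+c[2]-c[0]-c[1])[:2]; yaw=np.arctan2(u[1],u[0]); u/=np.linalg.norm(u); print("loopdir yaw",yaw, "mid", (c.mean(0)[:2]+12*u).round(1))
q=env.outline_of("wrist","grater_mid")[0]["region"].astype(np.uint8)
o=cv2.morphologyEx(q,cv2.MORPH_OPEN,np.ones((15,15),np.uint8)); p=np.argwhere(o)[:,::-1]; print(rect(wtoz(w,st,p,28)))
m=(c.mean(0)[:2]+12*u)
go(m[0],m[1],100,yaw+np.pi/2)
```

```text
[[395.2 248.5  28. ]
 [397.2 289.2  28. ]
 [484.5 284.1  28. ]
 [482.5 239.2  28. ]]
box c [439.8 265.3  28. ] len 87.84807074818346 87.3668222858414 wid 40.76959377786528 44.97367476253349
loopdir yaw -0.08211653670161453 mid [451.8 264.3]
(array([440.2, 263.5]), 88.5, 45.1, np.float64(-0.058))
row [-0.0833, 0.1713, 0.334, 0.0001, -0.0001, 0.0659] n>= 4
```

Emit:
{"api": "send_rows", "payload": {
  "moves": [
    [[-0.083,0.158,0.4,0,0,0.056],[-0.083,0.158,0.4,0,0,0.056],[-0.083,0.158,0.4,0,0,0.056],[-0.083,0.158,0.4,0,0,0.056],[-0.083,0.158,0.5,0,0,0.056],[-0.083,0.158,0.56,0,0,0.056],[-0.083,0.158,0.59,0,0,0.056],[-0.083,0.158,0.59,0,0,0.056],[-0.083,0.158,0.59,0,0,0.056]]
  ]
}}

```text
t: 3.2
eef_pos: [448.4, 263.7, 24.0]
tcp_rot: [3.141, -0.0, 1.503]
ft_force: [-1.1, 0.6, -0.1]
opening: 1.003
```

Run:
```python
from h import *
st,w=wshot("w2.png"); print(st["eef_pos"],st["tcp_rot"])
```

```text
[448.4408125  263.7439492   24.02210006] [ 3.14123991e+00 -2.79611690e-04  1.50312795e+00]
```

View pics/w2.png

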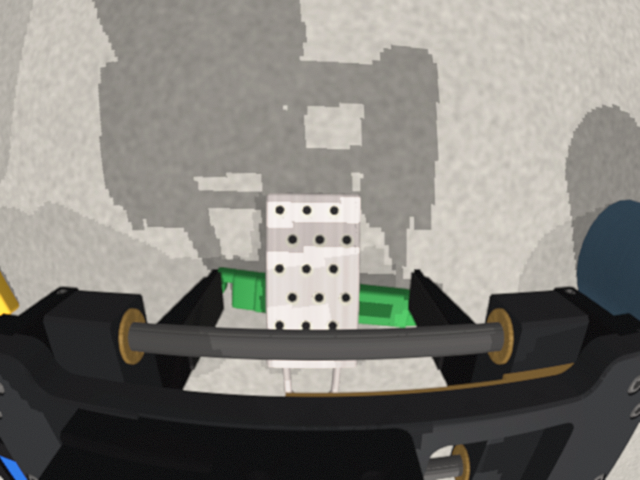

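The grater is centred between the open jaws (columns 267–360, jaw centre about 315) and square to them, with the lever just below the tips. I'll close and lift.

Emit:
{"api": "send_rows", "payload": {
  "moves": [
    [[0,0,0.002,0,0,0],[0,0,0.002,0,0,0],[0,0,0.002,0,0,0],[0,0,0.002,0,0,0],[0,0,0.002,0,0,0],[0,0,0.002,0,0,0],[0,0,0.002,0,0,0],[0,0,0.002,0,0,0]]
  ],
  "grip": 1
}}

```text
t: 3.92
eef_pos: [448.5, 263.0, 22.5]
tcp_rot: [-3.142, -0.0, 1.502]
ft_force: [0.5, 0.6, -0.7]
opening: 0.498
```

Emit:
{"api": "send_rows", "payload": {
  "moves": [
    [[0,0,-0.05,0,0,0],[0,0,-0.1,0,0,0],[0,0,-0.2,0,0,0],[0,0,-0.25,0,0,0],[0,0,-0.25,0,0,0],[0,0,-0.25,0,0,0]]
  ]
}}

```text
t: 4.42
eef_pos: [448.7, 263.1, 97.9]
tcp_rot: [3.14, -0.001, 1.502]
ft_force: [-0.5, 0.4, -0.6]
opening: 0.457
```

Run:
```python
from h import *
st,w=wshot("w3.png"); print(st["eef_pos"],st["opening"])
for b in blobs(cmask(w["image"],"green"),100): print("green",b.mean(0).round(),*rect(wtoz(w,st,b,12)))
c=env.read_camera("top")
for b in blobs(cmask(c["image"],"green"),20): print("green",b.mean(0).round(),*rect(toz(c,b,12)))
```

```text
[448.65671353 263.07095757  97.85714633] 0.4572562766998785
green [258. 247.] [447.8 221.7] 21.2 18.7 -0.106
green [389. 264.] [466.2 315.6] 40.2 20.8 1.374
```

View pics/w3.png

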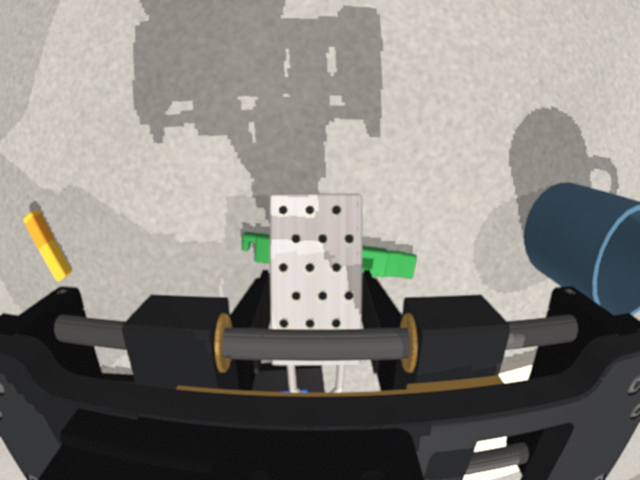

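Run:
```python
from h import *
st,w=wshot()
c=wtoz(w,st,[[271,195],[316,195],[361,195]],st["eef_pos"][2]+5.5); print("far edge",c.round(1), "in tool",R.from_euler('xyz',st["tcp_rot"]).inv().apply(c-st["eef_pos"]).round(1))
go(690,214,190,1.589)
```

```text
far edge [[396.4 247.9 102.2]
 [397.8 267.2 102.2]
 [399.  286.5 102.2]] in tool [[-18.4 -50.5  -5.4]
 [  0.9 -50.5  -5.4]
 [ 20.3 -50.6  -5.5]]
row [-0.1072, 0.8152, -0.3129, -0.001, 0.0004, -0.0553] n>= 8
```

Emit:
{"api": "send_rows", "payload": {
  "moves": [
    [[-0.107,0.815,-0.31,0,0,-0.055],[-0.107,0.815,-0.31,0,0,-0.055],[-0.107,0.815,-0.31,0,0,-0.055],[-0.107,0.815,-0.31,0,0,-0.055],[-0.107,0.815,-0.31,0,0,-0.055],[-0.107,0.815,-0.31,0,0,-0.055],[-0.107,0.815,-0.31,0,0,-0.055],[-0.107,0.815,-0.31,0,0,-0.055],[-0.107,0.815,-0.31,0,0,-0.055],[-0.107,0.815,-0.31,0,0,-0.055]]
  ]
}}

```text
t: 5.4
eef_pos: [688.7, 214.5, 188.8]
tcp_rot: [-3.138, 0.0, 1.589]
ft_force: [-1.2, -0.5, -0.3]
opening: 0.459
```

Run:
```python
from h import *
st,w=wshot("w4.png"); print(st["eef_pos"],st["tcp_rot"])
for b in blobs(cmask(w["image"],"blue"),300): print("wblue",b.mean(0).round(),*rect(wtoz(w,st,b,5)))
c=env.read_camera("top")
for b in blobs(cmask(c["image"],"green"),20): print("green",b.mean(0).round(),*rect(toz(c,b,12)))
c=env.read_camera("scene")
for b in blobs(cmask(c["image"],"green"),20): print("s green",b.mean(0).round(),*rect(toz(c,b,12)))
for b in blobs(cmask(c["image"],"blue"),150): print("s blue",b.mean(0).round(),*rect(toz(c,b,5)))
```

```text
[688.73649872 214.48970896 188.7772653 ] [-3.13844635e+00  4.10301365e-04  1.58898575e+00]
wblue [325. 145.] [620.2 222.3] 91.5 58.0 0.037
wblue [164. 179.] [653.8  64.9] 145.4 34.3 0.031
wblue [ 52. 202.] [673.6 -86.1] 60.4 39.3 -0.012
s green [413. 312.] [464.3 276.9] 127.4 23.8 1.373
s blue [237. 251.] [670.8 -86.8] 55.6 32.4 -0.021
s blue [273. 285.] [651.8  65.6] 138.5 32.0 0.023
s blue [319. 330.] [635.8 222.7] 119.4 55.6 0.031
```

View pics/w4.png

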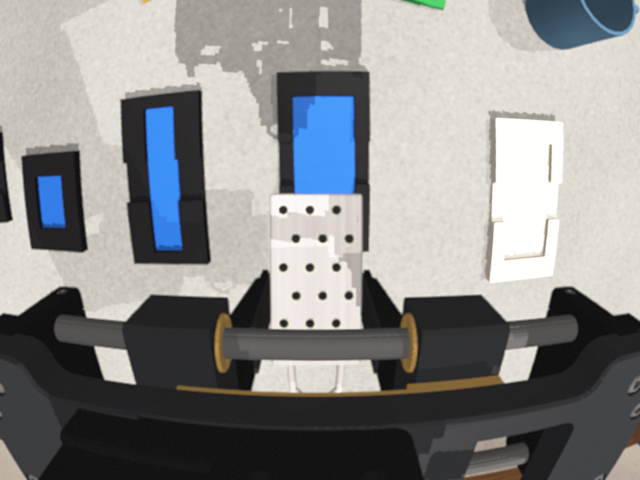

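The pocket outline shows from column 293 to 355 and row 95 down, with the held grater in front at (271–361, 195+). The scene, wrist and top cameras agree on the pocket centre to about 4 mm, so I'll use (636, 221.5).

```bash
python3 -c "
from h import *
go(632.5,221.5,40,1.599)"
```

```text
row [0.0259, -0.1878, 0.5005, -0.0007, 0.0001, -0.0061] n>= 5
```

Emit:
{"api": "send_rows", "payload": {
  "moves": [
    [[0.026,-0.188,0.2,0,0,-0.006],[0.026,-0.188,0.3,0,0,-0.006],[0.026,-0.188,0.4,0,0,-0.006],[0.026,-0.188,0.48,0,0,-0.006],[0.026,-0.188,0.5,0,0,-0.006],[0.026,-0.188,0.5,0,0,-0.006],[0.026,-0.188,0.5,0,0,-0.006]]
  ]
}}

```text
t: 6.13
eef_pos: [634.6, 221.4, 42.1]
tcp_rot: [3.14, -0.0, 1.598]
ft_force: [-0.1, 0.3, -0.6]
opening: 0.458
```

Run:
```python
from h import *
st,w=wshot("w5.png"); go(632.5,221.5,16,1.599)
c=env.read_camera("scene")["image"][260:400,220:440]; t=cv2.resize(c,(660,420),interpolation=cv2.INTER_CUBIC)
W=w["image"][60:340,180:460]; save("m5.png",np.hstack([cv2.resize(W,(420,420)),t[:,100:480]]))
```

```text
row [0.0005, -0.0086, 0.0893, 0.002, -0.0005, -0.0006] n>= 2
```

View pics/m5.png

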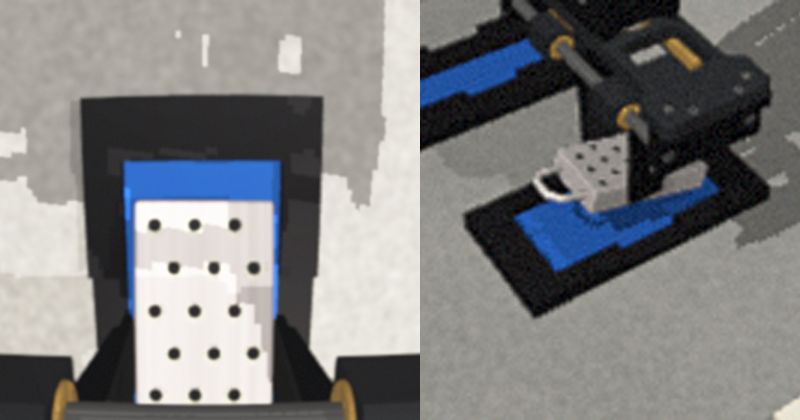

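The crop shows the grater over the pocket with blue visible on both sides (10 px left, 6 px right) and beyond the far end. I'll lower it.

Emit:
{"api": "send_rows", "payload": {
  "moves": [
    [[0,-0.008,0.03,0,0,0],[0,-0.008,0.06,0,0,0],[0,-0.008,0.08,0,0,0],[0,-0.008,0.088,0,0,0],[0,-0.008,0.088,0,0,0],[0,-0.008,0.088,0,0,0]]
  ]
}}

```text
t: 6.73
eef_pos: [632.9, 221.2, 16.6]
tcp_rot: [3.137, -0.001, 1.598]
ft_force: [-1.2, -0.8, 18.9]
opening: 0.461
```

Run:
```python
from h import *
st,w=wshot(); print(st["eef_pos"],st["ft_force"],st["tcp_rot"])
W=w["image"][60:340,180:460]; save("m6.png",cv2.resize(W,(420,420)))
```

```text
[632.88276293 221.19053158  16.6329249 ] [-1.1779466  -0.81397656 18.87471586] [ 3.13688160e+00 -8.86207778e-04  1.59808717e+00]
```

Contact came at TCP 16.6 mm. Resting on the rim would have stopped it at about 22, so it's on the floor. Releasing and lifting.

Emit:
{"api": "send_rows", "payload": {
  "moves": [
    [[0,0,-0.003,0,0,0],[0,0,-0.003,0,0,0],[0,0,-0.003,0,0,0],[0,0,-0.003,0,0,0],[0,0,-0.003,0,0,0],[0,0,-0.003,0,0,0],[0,0,-0.1,0,0,0],[0,0,-0.25,0,0,0],[0,0,-0.4,0,0,0],[0,0,-0.5,0,0,0],[0,0,-0.5,0,0,0],[0,0,-0.5,0,0,0]]
  ],
  "grip": -1
}}

```text
t: 7.78
eef_pos: [632.0, 221.2, 166.3]
tcp_rot: [3.138, -0.001, 1.598]
ft_force: [-0.0, 0.4, -0.6]
opening: 1.002
```

Run:
```python
from h import *
st=env.state(); print(st["eef_pos"])
c=env.read_camera("scene")["image"][250:400,220:440]; t=env.read_camera("top")
im=t["image"][140:310,150:320]
save("m7.png",np.hstack([cv2.resize(c,(440,300),interpolation=cv2.INTER_CUBIC),cv2.resize(im,(300,300),interpolation=cv2.INTER_CUBIC)]))
for b in blobs(cmask(t["image"],"green"),20): print("green",b.mean(0).round(),*rect(toz(t,b,12)))
go(540,275,190,-0.18); go(540,275,190,2.958)
```

```text
[631.9631429  221.1597415  166.28199501]
row [0.1887, -0.2977, -0.0893, -0.0005, 0.0009, 1.1319] n>= 16
row [0.1887, -0.2977, -0.0893, -0.0009, -0.0005, -0.8658] n>= 12
```

View pics/m7.png

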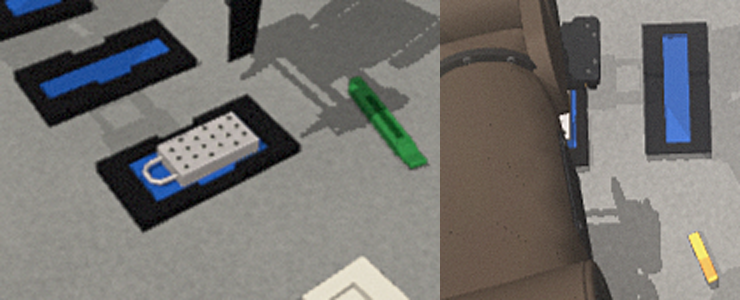

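The scene view shows the grater lying in its black-and-blue pocket, and the lever alone from (355,85) to (415,165). Next I'll hover back over the lever.

Emit:
{"api": "send_rows", "payload": {
  "moves": [
    [[0.163,-0.373,-0.08,0,0,0],[0.163,-0.373,-0.08,0,0,0],[0.163,-0.373,-0.08,0,0,0],[0.163,-0.373,-0.08,0,0,0],[0.163,-0.373,-0.08,0,0,0],[0.163,-0.373,-0.08,0,0,0]]
  ]
}}

```text
t: 8.38
eef_pos: [518.3, 266.8, 187.1]
tcp_rot: [-3.141, 0.0, 1.598]
ft_force: [0.1, 0.1, 0.0]
opening: 0.997
```

Run:
```python
from h import *
st,w=wshot("w8.png"); print(st["eef_pos"],st["tcp_rot"])
for b in blobs(cmask(w["image"],"green"),100):
    print("green",b.mean(0).round(),*rect(wtoz(w,st,b,12)),b.min(0),b.max(0))
go(458,267,80,2.955)
```

```text
[518.34181969 266.76219979 187.1231029 ] [-3.14052514e+00  4.43785930e-04  1.59846207e+00]
green [326. 155.] [459.2 273.8] 125.7 19.2 1.378 [257. 131.] [392. 179.]
row [0.0073, -0.2019, 0.3569, -0.0008, -0.0003, -0.8641] n>= 12
```

View pics/w8.png

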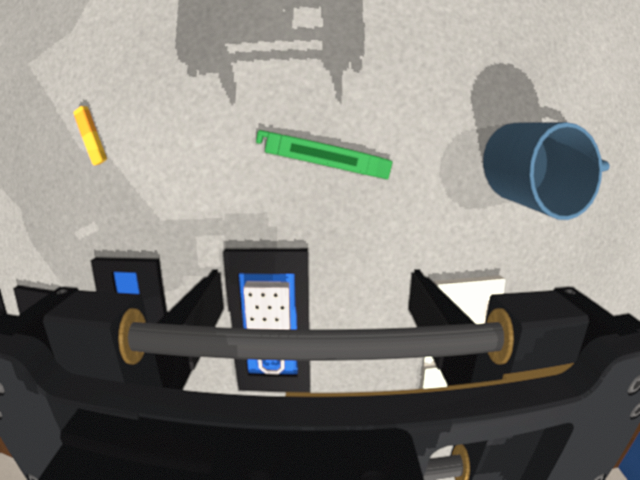

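The grater shows well inside its pocket, with blue on both sides. The lever measures 126 x 19 mm centred at pixel (326,155), world (459.5, 273.5).

```bash
python3 -c "
from h import *
go(459.5,273.5,70,2.949)"
```

```text
row [0.0289, -0.1963, 0.3903, -0.0008, -0.0003, -0.8603] n>= 12
```

Emit:
{"api": "send_rows", "payload": {
  "moves": [
    [[0.029,-0.196,0.39,0,0,-0.86],[0.029,-0.196,0.39,0,0,-0.86],[0.029,-0.196,0.39,0,0,-0.86],[0.029,-0.196,0.39,0,0,-0.86],[0.029,-0.196,0.39,0,0,-0.86],[0.029,-0.196,0.39,0,0,-0.86],[0.029,-0.196,0.39,0,0,-0.86],[0.029,-0.196,0.39,0,0,-0.86],[0.029,-0.196,0.39,0,0,-0.86],[0.029,-0.196,0.39,0,0,-0.86],[0.029,-0.196,0.39,0,0,-0.86],[0.029,-0.196,0.39,0,0,-0.86]]
  ]
}}

```text
t: 9.43
eef_pos: [460.0, 273.3, 70.1]
tcp_rot: [-3.141, -0.001, 2.952]
ft_force: [-0.4, 0.5, -1.2]
opening: 1.0
```

Run:
```python
from h import *
st,w=wshot("w9.png"); print(st["eef_pos"],st["tcp_rot"])
for b in blobs(cmask(w["image"],"green"),100):
    p=wtoz(w,st,b,12); print("green",b.mean(0).round(),*rect(p),b.min(0),b.max(0))
go(459.5,273.5,10.5,2.949)
```

```text
[459.95943601 273.26257082  70.10389334] [-3.14098647e+00 -8.56008839e-04  2.95211773e+00]
green [318. 245.] [457. 268.] 115.8 19.1 1.377 [303. 155.] [334. 330.]
row [0.0009, 0.0005, 0.1991, -0.0004, -0.0006, -0.002] n>= 3
```

Emit:
{"api": "send_rows", "payload": {
  "moves": [
    [[0,0,0.1,0,0,0],[0,0,0.17,0,0,0],[0,0,0.197,0,0,0],[0,0,0.197,0,0,0],[0,0,0.197,0,0,0]]
  ]
}}

```text
t: 9.9
eef_pos: [459.4, 273.8, 12.0]
tcp_rot: [-3.141, -0.001, 2.947]
ft_force: [0.7, 0.5, 1.0]
opening: 1.002
```

Emit:
{"api": "send_rows", "payload": {
  "moves": [
    [[0,0,0,0,0,0],[0,0,0,0,0,0],[0,0,0,0,0,0],[0,0,0,0,0,0],[0,0,0,0,0,0],[0,0,0,0,0,0],[0,0,0,0,0,0],[0,0,0,0,0,0],[0,0,0,0,0,0],[0,0,0,0,0,0]]
  ],
  "grip": 1
}}

```text
t: 10.73
eef_pos: [459.1, 273.9, 12.0]
tcp_rot: [3.142, -0.0, 2.949]
ft_force: [0.4, 0.0, -0.1]
opening: 0.352
```

Emit:
{"api": "send_rows", "payload": {
  "moves": [
    [[0,0,-0.05,0,0,0],[0,0,-0.15,0,0,0],[0,0,-0.27,0,0,0],[0,0,-0.4,0,0,0],[0,0,-0.5,0,0,0],[0,0,-0.5,0,0,0]]
  ]
}}

```text
t: 11.23
eef_pos: [460.9, 274.8, 167.5]
tcp_rot: [3.137, 0.007, 2.949]
ft_force: [0.6, -0.8, 0.6]
opening: 0.011
```

Run:
```python
from h import *
st,w=wshot("w10.png"); print(st["eef_pos"],st["tcp_rot"])
r=R.from_euler('xyz',st["tcp_rot"]).inv()
for b in blobs(cmask(w["image"],"green"),100):
    p=wtoz(w,st,b,st["eef_pos"][2]+1.5); q=r.apply(p-st["eef_pos"]); print("green tool",*rect(q),b.min(0),b.max(0), q.min(0),q.max(0))
go(700,67,150,1.598)
```

```text
[460.94025801 274.80152749 167.54417964] [3.13662448 0.00710406 2.94911306]
green tool [  2.  -38.3] 63.6 9.6 -1.569 [309. 147.] [331. 285.] [ -2.84953897 -70.14299357  -1.89222788] [ 6.84940346 -6.5427508  -1.53185297]
row [-0.9169, -0.5256, 0.0519, 0.0037, 0.0011, 0.8601] n>= 12
```

I lifted before the fingers had shut, so the lever wasn't picked up. I'll reopen and check where it lies.

Emit:
{"api": "send_rows", "payload": {
  "moves": [
    [[0,0.25,0,0,0,0],[0,0.25,0,0,0,0],[0,0.25,0,0,0,0],[0,0.25,0,0,0,0],[0,0.25,0,0,0,0],[0,0.25,0,0,0,0],[0,0.25,0,0,0,0]]
  ],
  "grip": -0.3
}}

```text
t: 11.87
eef_pos: [473.3, 346.7, 161.7]
tcp_rot: [-3.141, -0.001, 2.948]
ft_force: [-0.3, -0.1, -0.1]
opening: 0.438
```

Run:
```python
from h import *
st,w=wshot("w11.png"); print(st["eef_pos"],st["tcp_rot"],st["opening"])
for b in blobs(cmask(w["image"],"green"),100):
    print("green",b.mean(0).round(),*rect(wtoz(w,st,b,12)),b.min(0),b.max(0))
c=env.read_camera("scene")
for b in blobs(cmask(c["image"],"green"),20): print("s green",b.mean(0).round(),*rect(toz(c,b,12)))
```

```text
[473.34607086 346.65568335 161.74429394] [-3.14113517e+00 -5.42924105e-04  2.94803424e+00] 0.43846129487084085
green [317. 139.] [457.8 274.2] 124.4 19.1 1.38 [305.  64.] [328. 210.]
s green [413. 312.] [464.4 277.2] 128.1 23.8 1.373
```

```bash
python3 -c "
from h import *
go(458.8,274,10,2.949)"
```

```text
row [0.0014, -0.2478, 0.5069, -0.0, -0.0, -0.0006] n>= 6
```

Emit:
{"api": "send_rows", "payload": {
  "moves": [
    [[0,-0.248,0.2,0,0,0],[0,-0.248,0.3,0,0,0],[0,-0.248,0.35,0,0,0],[0,-0.248,0.42,0,0,0],[0,-0.248,0.48,0,0,0],[0,-0.248,0.507,0,0,0],[0,-0.248,0.507,0,0,0],[0,-0.248,0.507,0,0,0]]
  ]
}}

```text
t: 12.63
eef_pos: [459.5, 274.4, 10.3]
tcp_rot: [3.141, 0.0, 2.949]
ft_force: [0.5, -1.2, 0.2]
opening: 0.652
```

Emit:
{"api": "send_rows", "payload": {
  "moves": [
    [[0,0,0,0,0,0],[0,0,0,0,0,0],[0,0,0,0,0,0],[0,0,0,0,0,0],[0,0,0,0,0,0],[0,0,0,0,0,0],[0,0,0,0,0,0],[0,0,0,0,0,0],[0,0,0,0,0,0],[0,0,0,0,0,0],[0,0,0,0,0,0],[0,0,0,0,0,0]]
  ],
  "grip": 1
}}

```text
t: 13.63
eef_pos: [459.2, 274.5, 10.0]
tcp_rot: [3.142, 0.0, 2.949]
ft_force: [-0.3, 0.6, 2.7]
opening: 0.204
```

Emit:
{"api": "send_rows", "payload": {
  "moves": [
    [[0,0,-0.05,0,0,0],[0,0,-0.15,0,0,0],[0,0,-0.27,0,0,0],[0,0,-0.4,0,0,0],[0,0,-0.5,0,0,0],[0,0,-0.5,0,0,0],[0,0,-0.5,0,0,0]]
  ]
}}

```text
t: 14.22
eef_pos: [459.6, 274.7, 161.2]
tcp_rot: [3.14, 0.003, 2.949]
ft_force: [0.4, -0.0, -0.3]
opening: 0.207
```

Run:
```python
from h import *
st,w=wshot("w12.png"); print(st["eef_pos"],st["opening"])
r=R.from_euler('xyz',st["tcp_rot"]).inv()
for b in blobs(cmask(w["image"],"green"),100):
    p=wtoz(w,st,b,st["eef_pos"][2]+2); q=r.apply(p-st["eef_pos"]); print("green tool",*rect(q),b.min(0),b.max(0), q.min(0),q.max(0))
go(710,67,160,1.598)
```

```text
[459.60943442 274.65499425 161.18432825] 0.20741716706506433
green tool [  0.6 -23.6] 82.6 20.2 1.567 [295. 159.] [338. 330.] [ -9.48698748 -64.96691055  -2.14339572] [10.748551   17.65596198 -1.94515834]
green tool [ 1.  47.4] 21.9 19.1 1.57 [299. 361.] [335. 393.] [-8.51772451 36.42774429 -1.95702252] [10.53783568 58.36534419 -1.87147058]
row [-0.9537, -0.5182, -0.0008, 0.0002, 0.0, 0.86] n>= 12
```

Emit:
{"api": "send_rows", "payload": {
  "moves": [
    [[-0.954,-0.518,0,0,0,0.86],[-0.954,-0.518,0,0,0,0.86],[-0.954,-0.518,0,0,0,0.86],[-0.954,-0.518,0,0,0,0.86],[-0.954,-0.518,0,0,0,0.86],[-0.954,-0.518,0,0,0,0.86],[-0.954,-0.518,0,0,0,0.86],[-0.954,-0.518,0,0,0,0.86],[-0.954,-0.518,0,0,0,0.86],[-0.954,-0.518,0,0,0,0.86],[-0.954,-0.518,0,0,0,0.86],[-0.954,-0.518,0,0,0,0.86]]
  ]
}}

```text
t: 15.27
eef_pos: [709.7, 66.8, 157.0]
tcp_rot: [-3.138, -0.0, 1.593]
ft_force: [0.4, 0.2, -0.5]
opening: 0.211
```

Run:
```python
from h import *
st,w=wshot("w13.png"); print(st["eef_pos"],st["tcp_rot"],st["opening"])
for b in blobs(cmask(w["image"],"blue"),300): print("wblue",b.mean(0).round(),*rect(wtoz(w,st,b,5)), wtoz(w,st,b,5).min(0).round(1))
go(653.5,65,35,1.598)
```

```text
[709.7464017   66.81672243 157.01302317] [-3.13768082e+00 -1.70249952e-04  1.59298535e+00] 0.21075840719053565
wblue [313. 123.] [626.2  64.3] 88.9 33.7 0.028 [581.5  46.8   5. ]
wblue [479. 158.] [637.2 223.3] 125.8 57.9 0.03 [573.7 194.1   5. ]
wblue [ 46. 156.] [ 641.6 -209.2] 82.2 30.7 0.045 [ 600.5 -225.8    5. ]
wblue [150. 182.] [673.2 -85. ] 61.3 41.3 -0.012 [ 642.3 -105.9    5. ]
wblue [490. 199.] [681.3 229.3] 19.6 17.8 -1.525 [672.7 219.1   5. ]
row [-0.0014, -0.1865, 0.409, -0.0021, -0.0001, 0.0011] n>= 5
```

View pics/w13.png

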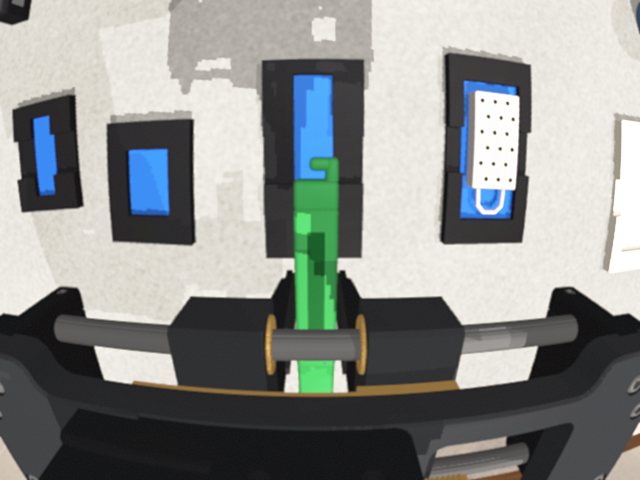

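The lever is held in line with its pocket (blue at columns 294–333, lever 297–338), and the grater sits in its own pocket at (492,150).

Emit:
{"api": "send_rows", "payload": {
  "moves": [
    [[0,-0.186,0.1,0,0,0],[0,-0.186,0.22,0,0,0],[0,-0.186,0.33,0,0,0],[0,-0.186,0.4,0,0,0],[0,-0.186,0.41,0,0,0],[0,-0.186,0.41,0,0,0],[0,-0.186,0.41,0,0,0]]
  ]
}}

```text
t: 15.9
eef_pos: [655.3, 65.7, 37.8]
tcp_rot: [3.14, -0.0, 1.6]
ft_force: [-0.1, -0.6, 0.2]
opening: 0.211
```

Run:
```python
from h import *
st,w=wshot("w14.png"); print(st["tcp_rot"])
g=cmask(w["image"],"green"); b=cmask(w["image"],"blue")
for row in (130,150,170,190,210,230,250): print(row,[ (np.flatnonzero(m[row,250:390])[[0,-1]]+250).tolist() if m[row,250:390].any() else None for m in (g,b)])
go(654,65,15.3,1.598)
```

```text
[ 3.14047390e+00 -1.69022688e-05  1.59983183e+00]
130 [None, None]
150 [None, [281, 343]]
170 [[313, 338], [281, 343]]
190 [[295, 338], [282, 343]]
210 [[296, 337], [283, 343]]
230 [[295, 337], [283, 342]]
250 [[296, 337], [284, 342]]
row [-0.0022, -0.0054, 0.0768, 0.0014, -0.0, 0.0008] n>= 2
```

Emit:
{"api": "send_rows", "payload": {
  "moves": [
    [[-0.005,-0.005,0.03,0,0,0],[-0.005,-0.005,0.055,0,0,0],[-0.005,-0.005,0.07,0,0,0],[-0.005,-0.005,0.075,0,0,0],[-0.005,-0.005,0.075,0,0,0],[-0.005,-0.005,0.075,0,0,0]]
  ]
}}

```text
t: 16.45
eef_pos: [653.0, 64.0, 14.8]
tcp_rot: [-3.141, 0.0, 1.598]
ft_force: [-2.2, -1.5, 5.8]
opening: 0.207
```

Emit:
{"api": "send_rows", "payload": {
  "moves": [
    [[0,0,0,0,0,0],[0,0,0,0,0,0],[0,0,0,0,0,0],[0,0,0,0,0,0],[0,0,0,0,0,0],[0,0,0,0,0,0]]
  ],
  "grip": -0.3
}}

```text
t: 16.95
eef_pos: [653.1, 64.1, 14.3]
tcp_rot: [-3.142, -0.0, 1.598]
ft_force: [0.6, 0.3, -0.4]
opening: 0.572
```

Emit:
{"api": "send_rows", "payload": {
  "moves": [
    [[0,0,-0.05,0,0,0],[0,0,-0.15,0,0,0],[0,0.1,-0.27,0,0,0],[0,0.2,-0.4,0,0,0],[0,0.2,-0.5,0,0,0],[0,0.2,-0.5,0,0,0],[0,0.2,-0.5,0,0,0]]
  ]
}}

```text
t: 17.53
eef_pos: [714.1, 65.8, 166.7]
tcp_rot: [3.137, 0.0, 1.598]
ft_force: [-0.9, -0.1, -0.8]
opening: 0.652
```

Run:
```python
from h import *
st,w=wshot("w15.png"); print(st["eef_pos"],st["opening"])
for b in blobs(cmask(w["image"],"green"),100): print("lever",b.mean(0).round(),*rect(wtoz(w,st,b,17)))
for n,z in (("crayon_pocket",5),("dispenser_pocket",5)): print(env.look_for("wrist",n)[:1])
for b in blobs(cmask(w["image"],"yellow"),100): print("y",b.mean(0).round(),*rect(wtoz(w,st,b,14)))
W=w["image"][40:320,0:560]; save("m15.png",W)
go(500,30,150,1.98)
```

```text
[714.07804442  65.77525672 166.67765511] 0.6523436172962067
lever [316. 152.] [651.1  65.2] 124.5 18.6 0.031
[{'xy': [51.3, 148.7], 'confidence': 0.78}]
[]
y [187. 342.] [844.2 -61. ] 72.1 21.3 -0.142
y [446. 342.] [837.  203.9] 72.3 20.3 0.201
y [419. 387.] [897.2 148.6] 375.4 12.9 -1.544
row [-0.0998, -0.7101, 0.045, -0.0015, -0.0004, -0.2432] n>= 7
```

View pics/m15.png

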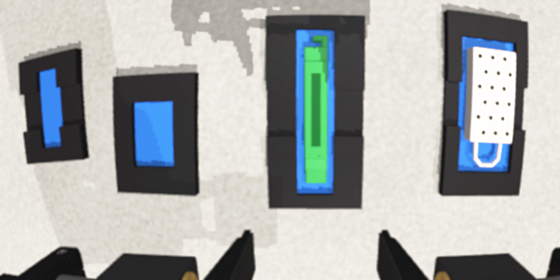

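The lever lies in its slot with blue showing all round, and the grater is still home. Next, the crayon.

Emit:
{"api": "send_rows", "payload": {
  "moves": [
    [[-0.05,-0.77,0.045,0,0,-0.243],[-0.05,-0.77,0.045,0,0,-0.243],[-0.05,-0.77,0.045,0,0,-0.243],[-0.05,-0.77,0.045,0,0,-0.243],[-0.05,-0.77,0.045,0,0,-0.243],[-0.05,-0.77,0.045,0,0,-0.243],[-0.05,-0.77,0.045,0,0,-0.243],[-0.05,-0.77,0.045,0,0,-0.243],[-0.05,-0.77,0.045,0,0,-0.243]]
  ]
}}

```text
t: 18.43
eef_pos: [483.2, 44.4, 150.6]
tcp_rot: [3.141, -0.0, 1.98]
ft_force: [-0.1, 1.1, -0.7]
opening: 0.65
```

Run:
```python
from h import *
st,w=wshot("w16.png"); print(st["eef_pos"],st["opening"])
for b in blobs(cmask(w["image"],"yellow"),100):
    print("y",b.mean(0).round(),*rect(wtoz(w,st,b,14)),b.min(0),b.max(0))
    if b.mean(0)[1]<300:
        c,l,s,a=rect(wtoz(w,st,b,14)); go(c[0],c[1],10,a+np.pi/2)
```

```text
[483.21546275  44.4189028  150.63945782] 0.6502828004620272
y [324. 167.] [434.3  32. ] 64.4 13.8 0.41 [316. 128.] [333. 207.]
row [0.0271, -0.167, 0.4686, 0.0001, -0.0, -0.0007] n>= 5
y [183. 345.] [642.8 -27.5] 60.0 7.9 0.288 [180. 319.] [188. 369.]
y [450. 345.] [538.5 213.8] 60.2 9.0 0.515 [444. 319.] [454. 369.]
```

Emit:
{"api": "send_rows", "payload": {
  "moves": [
    [[0.027,-0.167,0.15,0,0,0],[0.027,-0.167,0.28,0,0,0],[0.027,-0.167,0.38,0,0,0],[0.027,-0.167,0.45,0,0,0],[0.027,-0.167,0.468,0,0,0],[0.027,-0.167,0.468,0,0,0],[0.027,-0.167,0.468,0,0,0],[0.027,-0.167,0.468,0,0,0]]
  ]
}}

```text
t: 19.15
eef_pos: [434.3, 32.0, 10.4]
tcp_rot: [3.141, 0.0, 1.98]
ft_force: [-0.6, -0.1, -0.4]
opening: 0.652
```

Emit:
{"api": "send_rows", "payload": {
  "moves": [
    [[0,0,0,0,0,0],[0,0,0,0,0,0],[0,0,0,0,0,0],[0,0,0,0,0,0],[0,0,0,0,0,0],[0,0,0,0,0,0],[0,0,0,0,0,0],[0,0,0,0,0,0],[0,0,0,0,0,0],[0,0,0,0,0,0],[0,0,0,0,0,0],[0,0,0,0,0,0]]
  ],
  "grip": 1
}}

```text
t: 20.15
eef_pos: [433.4, 32.0, 10.5]
tcp_rot: [3.142, -0.0, 1.98]
ft_force: [0.3, -0.3, 0.5]
opening: 0.146
```

Emit:
{"api": "send_rows", "payload": {
  "moves": [
    [[0,0,-0.05,0,0,0],[0,0,-0.15,0,0,0],[0,0,-0.27,0,0,0],[0,0,-0.4,0,0,0],[0,0,-0.45,0,0,0],[0,0,-0.45,0,0,0],[0,0,-0.45,0,0,0]]
  ]
}}

```text
t: 20.73
eef_pos: [433.4, 32.0, 145.8]
tcp_rot: [3.14, 0.001, 1.98]
ft_force: [-0.6, -0.4, -1.1]
opening: 0.145
```

Run:
```python
from h import *
st,w=wshot("w17.png"); print(st["eef_pos"],st["opening"])
r=R.from_euler('xyz',st["tcp_rot"]).inv()
for b in blobs(cmask(w["image"],"yellow"),100):
    q=r.apply(wtoz(w,st,b,st["eef_pos"][2]+3.5)-st["eef_pos"]); print(*rect(q),q.min(0),q.max(0))
go(690,-205,140,1.616)
```

```text
[433.44272511  31.97298192 145.81868878] 0.14501185665417274
[ 1.2 -8.7] 50.0 14.2 -1.569 [ -5.89055449 -33.72689011  -3.55598344] [ 8.29956428 16.2518592  -3.47095649]
[-16.2  27.6] 31.7 2.0 -1.534 [-17.37432233  11.84508364  -3.47113767] [-14.59586977  43.50638227  -3.42094731]
[18.8 28. ] 31.2 1.9 1.548 [17.45188415 12.41028024 -3.49378143] [19.85263749 43.53371826 -3.44630317]
row [-1.0654, 0.4718, 0.016, -0.0002, -0.0001, 0.2316] n>= 10
```

Emit:
{"api": "send_rows", "payload": {
  "moves": [
    [[-1.0,0.47,0.016,0,0,0.232],[-1.0,0.47,0.016,0,0,0.232],[-1.0,0.47,0.016,0,0,0.232],[-1.0,0.47,0.016,0,0,0.232],[-1.0,0.47,0.016,0,0,0.232],[-1.0,0.47,0.016,0,0,0.232],[-1.0,0.47,0.016,0,0,0.232],[-1.0,0.47,0.016,0,0,0.232],[-1.0,0.47,0.016,0,0,0.232],[-1.0,0.47,0.016,0,0,0.232],[-1.0,0.47,0.016,0,0,0.232]]
  ]
}}

```text
t: 21.7
eef_pos: [680.9, -186.7, 138.0]
tcp_rot: [-3.138, -0.002, 1.615]
ft_force: [-0.4, 0.4, -0.1]
opening: 0.142
```

Run:
```python
from h import *
st,w=wshot("w18.png"); print(st["eef_pos"],st["tcp_rot"],st["opening"])
for b in blobs(cmask(w["image"],"blue"),200): print("wblue",b.mean(0).round(),*rect(wtoz(w,st,b,5)), wtoz(w,st,b,5).min(0).round(1))
go(642,-208.5,40,1.616)
```

```text
[ 680.93525123 -186.70237817  138.0439758 ] [-3.13780636e+00 -1.85509907e-03  1.61508140e+00] 0.14151639386573772
wblue [288. 180.] [ 641.2 -209.1] 81.6 29.6 0.043 [ 600.2 -225.2    5. ]
wblue [579. 154.] [603.9  67.8] 46.9 28.1 0.027 [580.5  53.2   5. ]
wblue [437. 226.] [673.5 -81.8] 60.8 41.6 -0.018 [ 642.8 -103.     5. ]
wblue [565. 215.] [653.5  53.6] 45.6 9.1 0.029 [630.6  48.8   5. ]
wblue [562. 272.] [702.8  70.1] 47.9 28.0 0.032 [679.2  55.5   5. ]
row [-0.0684, -0.1321, 0.3301, -0.0018, -0.0009, -0.0002] n>= 4
```

Pocket is at (641.2, -209.1), 81.6 x 29.6 mm as expected. With the crayon 1.2 mm off in the grip, the TCP target is (642.3, -209).

Emit:
{"api": "send_rows", "payload": {
  "moves": [
    [[-0.07,-0.131,0.1,0,0,0],[-0.07,-0.131,0.2,0,0,0],[-0.07,-0.131,0.3,0,0,0],[-0.07,-0.131,0.33,0,0,0],[-0.07,-0.131,0.33,0,0,0],[-0.07,-0.131,0.33,0,0,0],[-0.07,-0.131,0.33,0,0,0]]
  ]
}}

```text
t: 22.33
eef_pos: [644.8, -209.7, 43.7]
tcp_rot: [3.139, 0.001, 1.616]
ft_force: [0.0, -1.0, 0.2]
opening: 0.144
```

Run:
```python
from h import *
st,w=wshot("w19.png"); print(st["eef_pos"],st["tcp_rot"])
g=cmask(w["image"],"yellow"); b=cmask(w["image"],"blue")
for row in (150,170,190,200,210,230,250): print(row,[ (np.flatnonzero(m[row,250:390])[[0,-1]]+250).tolist() if m[row,250:390].any() else None for m in (g,b)])
go(642.3,-209,15.8,1.616)
```

```text
[ 644.8054902  -209.71007696   43.67388966] [3.13916571e+00 1.06418248e-03 1.61613189e+00]
150 [None, None]
170 [None, None]
190 [None, None]
200 [None, [290, 341]]
210 [None, [290, 341]]
230 [None, [290, 341]]
250 [[302, 331], [291, 340]]
row [0.0033, -0.0084, 0.093, 0.0017, 0.0008, 0.0] n>= 2
```

Well centred (crayon 302–331, blue 291–340). Lowering and releasing.

Emit:
{"api": "send_rows", "payload": {
  "moves": [
    [[0,-0.008,0.03,0,0,0],[0,-0.008,0.06,0,0,0],[0,-0.008,0.08,0,0,0],[0,-0.008,0.092,0,0,0],[0,-0.008,0.092,0,0,0],[0,-0.008,0.092,0,0,0]]
  ]
}}

```text
t: 22.88
eef_pos: [641.2, -209.9, 14.3]
tcp_rot: [-3.141, -0.0, 1.615]
ft_force: [-3.3, 1.6, 8.5]
opening: 0.146
```

Emit:
{"api": "send_rows", "payload": {
  "moves": [
    [[0,0,0,0,0,0],[0,0,0,0,0,0],[0,0,0,0,0,0],[0,0,0,0,0,0],[0,0,0,0,0,0],[0,0,0,0,0,0]]
  ],
  "grip": -0.5
}}

```text
t: 23.38
eef_pos: [641.3, -210.1, 13.9]
tcp_rot: [-3.141, -0.0, 1.615]
ft_force: [-0.8, -0.0, -0.5]
opening: 0.51
```

Emit:
{"api": "send_rows", "payload": {
  "moves": [
    [[0,0,-0.05,0,0,0],[0,0,-0.15,0,0,0],[0,0.05,-0.27,0,0,0],[0,0.15,-0.4,0,0,0],[0,0.15,-0.5,0,0,0],[0,0.15,-0.5,0,0,0],[0,0.15,-0.5,0,0,0]]
  ]
}}

```text
t: 23.97
eef_pos: [687.1, -208.1, 166.1]
tcp_rot: [3.138, 0.001, 1.616]
ft_force: [-0.1, 0.5, -1.1]
opening: 0.748
```

Run:
```python
from h import *
st,w=wshot("w20.png"); print(st["eef_pos"],st["opening"])
for b in blobs(cmask(w["image"],"yellow"),100): print("y",b.mean(0).round(),*rect(wtoz(w,st,b,19)))
for b in blobs(cmask(w["image"],"blue"),200): print("b",b.mean(0).round(),*rect(wtoz(w,st,b,5)))
save("m20.png",w["image"][40:320,100:640])
go(525,-262,170,1.571)
```

```text
[ 687.07447991 -208.13787178  166.10152771] 0.748239867931937
y [317. 171.] [ 641.7 -208.4] 63.3 13.3 0.049
y [170. 340.] [ 816.2 -350.3] 71.4 20.9 -0.189
y [464. 341.] [802.8 -50.9] 70.5 21.1 0.262
y [438. 385.] [ 862.9 -101.8] 366.1 11.8 -1.525
b [316. 167.] [ 641.4 -209.2] 82.3 29.7 0.052
b [581. 143.] [591.5  67.8] 28.5 24.1 -1.446
b [451. 213.] [673.3 -81.5] 60.9 41.8 -0.019
b [567. 204.] [653.6  53.7] 44.2 9.0 0.027
b [564. 259.] [713.2  63.2] 44.2 22.6 0.705
row [-0.1561, -0.5444, -0.0198, 0.0001, 0.0, 0.0283] n>= 6
```

View pics/m20.png

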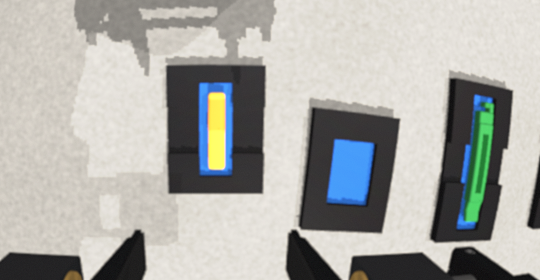

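The crayon is centred in its slot, and the lever is still home. Next I'll hover by the small dispenser.

Emit:
{"api": "send_rows", "payload": {
  "moves": [
    [[-0.156,-0.544,-0.02,0,0,0.028],[-0.156,-0.544,-0.02,0,0,0.028],[-0.156,-0.544,-0.02,0,0,0.028],[-0.156,-0.544,-0.02,0,0,0.028],[-0.156,-0.544,-0.02,0,0,0.028],[-0.156,-0.544,-0.02,0,0,0.028],[-0.156,-0.544,-0.02,0,0,0.028]]
  ],
  "grip": -1
}}

```text
t: 24.6
eef_pos: [525.3, -262.2, 169.4]
tcp_rot: [-3.141, -0.001, 1.57]
ft_force: [-0.0, -0.6, 0.8]
opening: 0.997
```

Run:
```python
from h import *
st,w=wshot("w21.png"); print(st["eef_pos"],st["tcp_rot"])
for q in env.outline_of("wrist","dispenser_mid")[:3]:
    p=np.argwhere(q["region"])[:,::-1]; print(round(q["confidence"],2),np.round(q["xy"]),rect(wtoz(w,st,p,40)))
save("m21.png",cv2.resize(w["image"][0:300,60:460],(800,600),interpolation=cv2.INTER_CUBIC))
```

```text
[ 525.25259243 -262.17117686  169.39048798] [-3.14087063e+00 -7.40762802e-04  1.57034991e+00]
0.65 [231.  62.] (array([ 387.4, -328.2]), 77.9, 48.4, np.float64(1.342))
0.63 [321. 153.] (array([ 462.1, -259.5]), 48.0, 30.4, np.float64(-0.036))
```

View pics/m21.png

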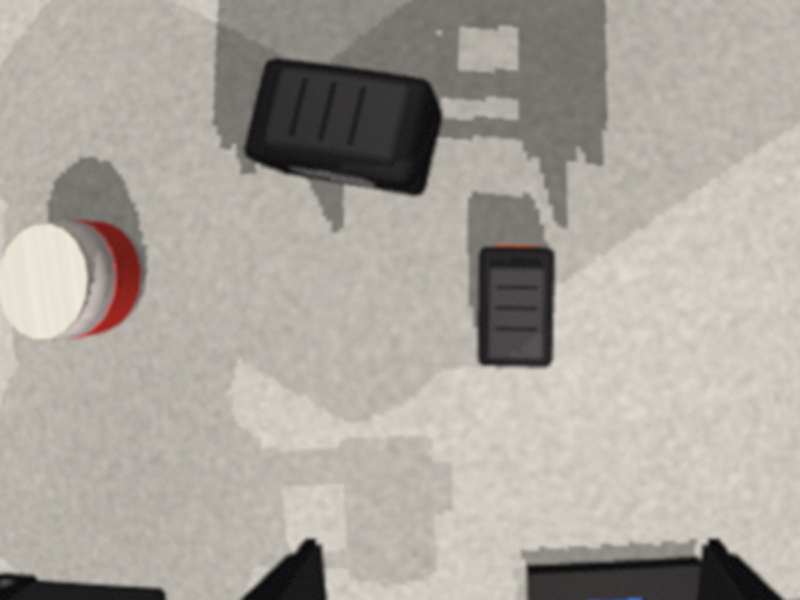

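The small dispenser stands at crop (516,306), i.e. image (318,153), measuring 48 x 30 mm and almost square to x. The larger look-alike at (231,62), 78 x 48 mm, and the tin at the left stay clear of the jaws.

```bash
python3 -c "
from h import *
go(462,-259.5,27,1.555)"
```

```text
row [0.0074, -0.2133, 0.4746, -0.0003, -0.0004, 0.0108] n>= 5
```

Emit:
{"api": "send_rows", "payload": {
  "moves": [
    [[0.009,-0.213,0.1,0,0,0.01],[0.009,-0.213,0.2,0,0,0.01],[0.009,-0.213,0.25,0,0,0.01],[0.009,-0.213,0.32,0,0,0.01],[0.009,-0.213,0.42,0,0,0.01],[0.009,-0.213,0.46,0,0,0.01],[0.009,-0.213,0.474,0,0,0.01],[0.009,-0.213,0.474,0,0,0.01],[0.009,-0.213,0.474,0,0,0.01]]
  ]
}}

```text
t: 25.45
eef_pos: [462.1, -259.3, 28.1]
tcp_rot: [3.141, 0.0, 1.556]
ft_force: [0.4, -0.6, 0.3]
opening: 1.001
```

Emit:
{"api": "send_rows", "payload": {
  "moves": [
    [[0,0,0,0,0,0],[0,0,0,0,0,0],[0,0,0,0,0,0],[0,0,0,0,0,0],[0,0,0,0,0,0],[0,0,0,0,0,0],[0,0,0,0,0,0],[0,0,0,0,0,0],[0,0,0,0,0,0],[0,0,0,0,0,0],[0,0,0,0,0,0],[0,0,0,0,0,0]]
  ],
  "grip": 1
}}

```text
t: 26.45
eef_pos: [461.4, -259.4, 27.9]
tcp_rot: [3.142, -0.0, 1.556]
ft_force: [0.1, 0.2, 0.0]
opening: 0.315
```

Emit:
{"api": "send_rows", "payload": {
  "moves": [
    [[0,0,0,0,0,0],[0,0,0,0,0,0],[0,0,0,0,0,0]]
  ]
}}

```text
t: 26.7
eef_pos: [461.4, -259.4, 27.9]
tcp_rot: [3.142, -0.0, 1.556]
ft_force: [-0.3, -0.1, -0.4]
opening: 0.314
```

Emit:
{"api": "send_rows", "payload": {
  "moves": [
    [[0,0,-0.05,0,0,0],[0,0,-0.15,0,0,0],[0,0,-0.27,0,0,0],[0,0,-0.4,0,0,0],[0,0,-0.5,0,0,0],[0,0,-0.5,0,0,0],[0,0,-0.5,0,0,0]]
  ]
}}

```text
t: 27.28
eef_pos: [461.7, -259.6, 179.2]
tcp_rot: [3.139, 0.002, 1.556]
ft_force: [-0.2, -0.3, -1.6]
opening: 0.312
```

```bash
python3 -c "
from h import *
print(env.state()['opening']); go(735,-85,185,1.556)"
```

```text
0.3116230253634206
row [0.5956, 0.902, -0.0181, 0.0016, 0.0011, -0.0002] n>= 9
```

Emit:
{"api": "send_rows", "payload": {
  "moves": [
    [[0.596,0.902,-0.018,0,0,0],[0.596,0.902,-0.018,0,0,0],[0.596,0.902,-0.018,0,0,0],[0.596,0.902,-0.018,0,0,0],[0.596,0.902,-0.018,0,0,0],[0.596,0.902,-0.018,0,0,0],[0.596,0.902,-0.018,0,0,0],[0.596,0.902,-0.018,0,0,0],[0.596,0.902,-0.018,0,0,0],[0.596,0.902,-0.018,0,0,0],[0.596,0.902,-0.018,0,0,0]]
  ]
}}

```text
t: 28.2
eef_pos: [733.9, -84.7, 181.0]
tcp_rot: [-3.138, -0.001, 1.556]
ft_force: [-0.2, -0.3, -0.6]
opening: 0.316
```

Run:
```python
from h import *
st,w=wshot("w22.png"); print(st["eef_pos"],st["tcp_rot"],st["opening"])
for b in blobs(cmask(w["image"],"blue"),200): print("wblue",b.mean(0).round(),*rect(wtoz(w,st,b,5)))
r=R.from_euler('xyz',st["tcp_rot"]).inv()
for q in env.outline_of("wrist","dispenser_mid")[:3]:
    p=np.argwhere(q["region"])[:,::-1]; t=r.apply(wtoz(w,st,p,st["eef_pos"][2]+12.5)-st["eef_pos"]); print("disp tool",round(q["confidence"],2),np.round(q["xy"]),rect(t),t.min(0).round(1),t.max(0).round(1))
go(673,-85,60,1.556)
```

```text
[733.85023397 -84.74627048 181.04664492] [-3.13832704e+00 -5.72163388e-04  1.55579942e+00] 0.31556845254062976
wblue [463. 139.] [653.6  65.3] 146.2 32.9 0.032
wblue [592.  81.] [577.8 225.6] 52.9 9.7 -1.475
wblue [183. 126.] [ 641.5 -209.2] 82.7 30.6 0.045
wblue [315. 153.] [672.9 -83.1] 60.7 42.9 -0.017
wblue [588. 179.] [685. 229.] 53.2 30.1 -1.528
disp tool 0.58 [317. 286.] (array([  0.7, -11.3]), 42.2, 29.4, np.float64(-1.571)) [-14.  -32.4 -12.5] [ 15.5   9.8 -12.4]
row [-0.0016, -0.202, 0.4086, -0.001, -0.0002, -0.0009] n>= 5
```

View pics/w22.png

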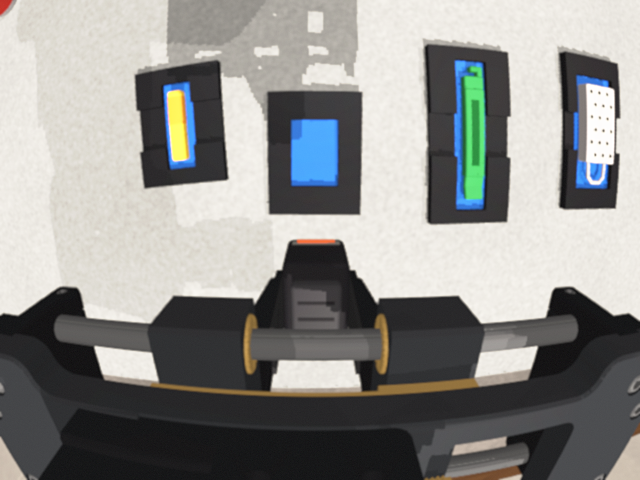

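Run:
```python
from h import *
st,w=wshot()
r=R.from_euler('xyz',st["tcp_rot"]).inv(); z=st["eef_pos"][2]
print("bottom edge",r.apply(wtoz(w,st,[[292,241],[341,241]],z-27.9)-st["eef_pos"]).round(1),"top edge",r.apply(wtoz(w,st,[[286,283],[346,283]],z+12)-st["eef_pos"]).round(1))
go(673,-84,55,1.556)
```

```text
bottom edge [[-11.8 -20.3  27.9]
 [ 14.4 -20.4  27.9]] top edge [[-12.2 -12.6 -12. ]
 [ 14.1 -12.7 -12. ]]
row [0.0022, -0.2028, 0.4267, -0.0006, -0.0001, -0.001] n>= 5
```

Emit:
{"api": "send_rows", "payload": {
  "moves": [
    [[0.002,-0.206,0.05,0,0,0],[0.002,-0.206,0.15,0,0,0],[0.002,-0.206,0.25,0,0,0],[0.002,-0.206,0.35,0,0,0],[0.002,-0.206,0.425,0,0,0],[0.002,-0.206,0.425,0,0,0],[0.002,-0.206,0.425,0,0,0],[0.002,-0.206,0.425,0,0,0]]
  ]
}}

```text
t: 29.02
eef_pos: [673.5, -83.8, 57.5]
tcp_rot: [3.14, 0.0, 1.555]
ft_force: [-0.3, 0.1, 0.1]
opening: 0.314
```

Run:
```python
from h import *
st,w=wshot("w23.png"); print(st["eef_pos"],st["tcp_rot"])
b=cmask(w["image"],"blue"); b[:,:230]=0; b[:,400:]=0
for q in blobs(b,30): print(q.min(0),q.max(0),len(q), wtoz(w,st,[q.min(0),[q.max(0)[0],q.min(0)[1]]],5).round(1))
s=env.read_camera("scene")["image"][200:290,180:320]
save("m23.png",np.hstack([cv2.resize(w["image"][120:330,210:420],(400,400)),cv2.resize(s[:,20:110],(400,400),interpolation=cv2.INTER_CUBIC)]))
go(672,-84.5,33,1.556)
```

```text
[673.52889099 -83.79106638  57.5169069 ] [3.13961259e+00 3.38039318e-04 1.55498309e+00]
[279. 215.] [350. 270.] 2049 [[ 644.  -104.3    5. ]
 [ 644.6  -62.1    5. ]]
row [-0.0031, -0.006, 0.0829, 0.0019, 0.0003, -0.0004] n>= 2
```

View pics/m23.png

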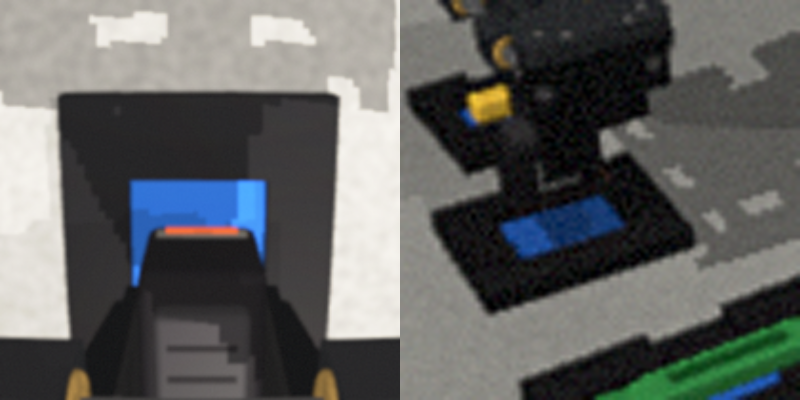

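The wrist crop shows blue on both sides and ahead of the dispenser foot (crop 155–250 within blue 130–265). I'll lower it with a 1.5 mm shift towards the base.

Emit:
{"api": "send_rows", "payload": {
  "moves": [
    [[0,-0.005,0.03,0,0,0],[0,-0.005,0.055,0,0,0],[0,-0.005,0.07,0,0,0],[0,-0.005,0.078,0,0,0],[0,-0.005,0.081,0,0,0],[0,-0.005,0.081,0,0,0],[0,-0.005,0.081,0,0,0]]
  ]
}}

```text
t: 29.7
eef_pos: [671.0, -83.1, 32.8]
tcp_rot: [-3.141, -0.0, 1.556]
ft_force: [-7.7, 0.3, 17.2]
opening: 0.315
```

On the floor (underside computed at 4.9 mm). Releasing and retreating upward.

Emit:
{"api": "send_rows", "payload": {
  "moves": [
    [[0,0.003,-0.003,0,0,0],[0,0.003,-0.003,0,0,0],[0,0.003,-0.003,0,0,0]]
  ]
}}

```text
t: 29.95
eef_pos: [672.5, -83.2, 32.9]
tcp_rot: [3.141, -0.0, 1.556]
ft_force: [-2.2, -0.2, 7.6]
opening: 0.313
```

Emit:
{"api": "send_rows", "payload": {
  "moves": [
    [[0,0,0,0,0,0],[0,0,0,0,0,0],[0,0,0,0,0,0],[0,0,0,0,0,0],[0,0,0,0,0,0],[0,0,0,0,0,0],[0,0,0,0,0,0]]
  ],
  "grip": -1
}}

```text
t: 30.53
eef_pos: [672.3, -83.2, 32.3]
tcp_rot: [-3.142, -0.0, 1.556]
ft_force: [0.2, -0.1, -0.4]
opening: 0.746
```

Emit:
{"api": "send_rows", "payload": {
  "moves": [
    [[0,0,-0.05,0,0,0],[0,0,-0.15,0,0,0],[0,0,-0.27,0,0,0],[0,0.15,-0.4,0,0,0],[0,0.25,-0.55,0,0,0],[0,0.25,-0.6,0,0,0],[0,0.25,-0.6,0,0,0],[0,0.25,-0.6,0,0,0]]
  ]
}}

```text
t: 31.2
eef_pos: [748.5, -84.4, 214.5]
tcp_rot: [3.137, 0.001, 1.556]
ft_force: [-0.3, 0.5, -1.0]
opening: 1.001
```

Run:
```python
from h import *
st,w=wshot("w24.png"); print(st["t"],st["eef_pos"],st["opening"])
im=w["image"]
for b in blobs(cmask(im,"yellow"),100)[:1]: print("crayon",*rect(wtoz(w,st,b,19)))
for b in blobs(cmask(im,"green"),100)[:1]: print("lever",*rect(wtoz(w,st,b,17)))
for n,z in (("dispenser_mid",45),("grater_mid",21)):
    for q in env.outline_of("wrist",n)[:1]: print(n,round(q["confidence"],2),np.round(q["xy"]),rect(wtoz(w,st,np.argwhere(q["region"])[:,::-1],z)))
s=env.read_camera("scene")["image"][190:400,180:460]
save("m24.png",np.hstack([cv2.resize(im[20:300,100:640],(480,249)),np.zeros((249,4,3),np.uint8),cv2.resize(s,(312,249))]))
save("m24b.png",cv2.resize(im[0:300,120:420],(600,600),interpolation=cv2.INTER_CUBIC))
```

```text
31.2 [748.46714044 -84.36699626 214.53682387] 1.001284602354311
crayon [ 642.  -206.3] 63.6 15.5 0.046
lever [650.7  64.6] 124.9 22.5 0.026
grater_mid 0.83 [575. 115.] (array([638.6, 217.7]), 107.4, 57.3, np.float64(0.042))
```

View pics/m24.png

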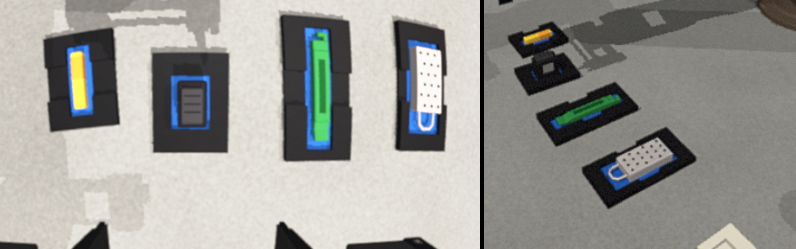

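All four items sit in their pockets with blue all round. One near numeric check of the grater from overhead before handing in (no viewings left).

```bash
python3 -c "
from h import *
go(700,221,190,1.598)"
```

```text
row [1.0151, -0.1702, 0.0705, -0.0016, -0.0004, -0.0271] n>= 9
```

Emit:
{"api": "send_rows", "payload": {
  "moves": [
    [[1.0,-0.17,0.07,0,0,-0.027],[1.0,-0.17,0.07,0,0,-0.027],[1.0,-0.17,0.07,0,0,-0.027],[1.0,-0.17,0.07,0,0,-0.027],[1.0,-0.17,0.07,0,0,-0.027],[1.0,-0.17,0.07,0,0,-0.027],[1.0,-0.17,0.07,0,0,-0.027],[1.0,-0.17,0.07,0,0,-0.027],[1.0,-0.17,0.07,0,0,-0.027],[1.0,-0.17,0.07,0,0,-0.027]]
  ]
}}

```text
t: 32.23
eef_pos: [700.3, 216.6, 190.5]
tcp_rot: [-3.14, 0.0, 1.599]
ft_force: [0.2, -0.4, -1.0]
opening: 1.003
```

Run:
```python
from h import *
st,w=wshot("w25.png"); print(st["eef_pos"])
b=cmask(w["image"],"blue"); p=[q for q in blobs(b,100) if abs(q.mean(0)[0]-315)<90]
P=np.vstack(p); print("pocket",rect(wtoz(w,st,P,5)))
q=env.outline_of("wrist","grater_mid")[0]; m=q["region"].astype(np.uint8)
o=cv2.morphologyEx(m,cv2.MORPH_OPEN,np.ones((15,15),np.uint8)); 
for z in (21,28): print("box",z,rect(wtoz(w,st,np.argwhere(o)[:,::-1],z)))
ys=np.argwhere(o)[:,0]; lo,hi=ys.min(),ys.max()
for row in np.linspace(lo-4,hi+15,10).astype(int):
    f=lambda M:(np.flatnonzero(M[row,200:430])[[0,-1]]+200).tolist() if M[row,200:430].any() else None
    B=f(b); G=f(o); print(row,"blue",B,"box",G)
```

```text
[700.34469399 216.58863419 190.51991592]
pocket (array([637.3, 222.8]), 125.6, 57.4, np.float64(0.035))
box 21 (array([627.2, 221.6]), 83.7, 44.1, np.float64(0.024))
box 28 (array([627.2, 221.5]), 81.9, 43.1, np.float64(0.024))
89 blue [293, 354] box None
101 blue [293, 353] box [300, 347]
113 blue [293, 354] box [300, 347]
126 blue [293, 354] box [299, 346]
138 blue [293, 354] box [299, 347]
151 blue [293, 354] box [299, 347]
163 blue [293, 354] box [299, 347]
176 blue [294, 353] box [298, 347]
188 blue [294, 353] box None
201 blue [294, 353] box None
```

The grater box measures 83.7 x 44.1 mm if its top is at z = 21 (true size 84 x 44), so it's flat on the floor, with blue on both sides along its length. Handing in.

```bash
python3 -c "
from cell import env
print(env.job_done(), env.state()['t'])"
```

```text
the job is handed in; nothing more can be done
the job is handed in; nothing more can be done
```

I lifted the grater off the lever and put it in its pocket first. Then I placed the lever, the crayon and the smaller dispenser, which is standing upright. I handed the job in at about 32 s with the gripper open and clear of everything. I did not touch the mug, the tin, the larger dispenser or the white module.

**Last checks:**
- **Grater:** it measures 83.7 x 44.1 mm, taking its top to be at the fully seated height. That matches its true size, and blue shows on both sides of it.
- **Lever and crayon:** both lie within about 3 mm of their pocket centres and parallel to the pockets to within about 0.01 rad.
- **Dispenser:** its underside was about 4.9 mm above the board at release (the pocket floor is at 5 mm), and blue shows all round it in the last picture. The network did not find it in that last picture, so I checked it by eye and by that height only.

**What went wrong or disagreed:**
- **Lever grasp:** my first try failed because I lifted before the fingers had shut. The lever had not moved, and the second grasp held.
- **Camera readings:** the top camera placed the pockets about 4 mm from the wrist and scene cameras. I went with the wrist and scene cameras.

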